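Set out the printing blocks

TASK

Take the stack of four crossed printing blocks apart and set up for a print: lay the red, the blue and the black block each on the ink board of its own colour, inside the tape frame and carved face up, and press the yellow block, which is printed first, fully home in the foam pocket of the jig, cut corner to filled corner. Do not let any block tumble, and leave the ink roller and the wooden hand rubber where they are.

Things in the scene. Friction and masses are not known exactly. Their poses are not given: they have to be found in the camera images.
- yellow_block_mid (a point): Loose wooden printing block, 140 x 50 x 22 mm, 0.11 kg, flat carved face yellow with a gouged leafy twig; one corner cut off at 45 degrees (16 mm legs). Starts in the lower layer of the stack, on a fixed 4 mm grey board. Point: its middle, 11 mm above the underside. x: along the length, y: along the width, z: out of the carved face; the cut corner is at +x +y.
- red_block_mid (a point): Loose wooden printing block, 140 x 50 x 22 mm, 0.11 kg, flat carved face red with gouged tiger stripes; one corner cut off at 45 degrees (16 mm legs). Starts in the upper layer, lying across the yellow and blue. Point: its middle, 11 mm above the underside. x: along the length, y: along the width, z: out of the carved face; the cut corner is at +x +y.
- blue_block_mid (a point): Loose wooden printing block, 140 x 50 x 22 mm, 0.11 kg, flat carved face blue with gouged waves; one corner cut off at 45 degrees (16 mm legs). Starts beside the yellow, about 90 mm between their middles. Point: its middle, 11 mm above the underside. x: along the length, y: along the width, z: out of the carved face; the cut corner is at +x +y.
- black_block_mid (a point): Loose wooden printing block, 140 x 50 x 22 mm, 0.11 kg, flat carved face black with gouged paw prints; one corner cut off at 45 degrees (16 mm legs). Starts beside the red, across the yellow and blue, 90 mm between middles. Point: its middle, 11 mm above the underside. x: along the length, y: along the width, z: out of the carved face; the cut corner is at +x +y.
- jig_pocket (a point): Fixed jig: 245 x 88 x 4 mm plywood, yellow-lidded ink tin (54 mm wide, 30 high) 122 mm along +x, dark foam 10 mm thick with a through pocket 144 x 54 mm, green floor, 3 mm bevel. Its +x +y corner is filled to match a block's cut corner: one way round only. A block at home stands 12 mm proud. Point: middle of the pocket floor, 4 mm above the table. x: pocket length, y: width, z: up.
- red_place (a point): Fixed ink board, white, 245 x 88 x 4 mm, with a flat red tape frame, 164 x 74 mm inside, and a closed ink tin with a red lid (54 mm wide, 30 high) 120 mm from the point along +x. Point: middle of the frame, on the board's top, 4 mm above the table. x: along the frame's length, y: along its width, z: up.
- blue_place (a point): Fixed ink board, white, 245 x 88 x 4 mm, with a flat blue tape frame, 164 x 74 mm inside, and a closed ink tin with a blue lid (54 mm wide, 30 high) 120 mm from the point along +x. Point: middle of the frame, on the board's top, 4 mm above the table. x: along the frame's length, y: along its width, z: up.
- black_place (a point): Fixed ink board, white, 245 x 88 x 4 mm, with a flat black tape frame, 164 x 74 mm inside, and a closed ink tin with a black lid (54 mm wide, 30 high) 120 mm from the point along +x. Point: middle of the frame, on the board's top, 4 mm above the table. x: along the frame's length, y: along its width, z: up.
- roller_mid (a point): Bystander: loose ink roller with a black rubber roll, steel yoke and wooden handle, about 170 x 94 x 32 mm, lying on the table. Point: middle of the rubber roll, 16 mm above the table; the handle runs along +x, away from the arm.
- baren_mid (a point): Bystander: loose wooden hand rubber (baren), a disc 96 mm across and 10 mm thick with a pale wooden grip on top, 31 mm high in all, lying on the table. Point: its middle, 16 mm above the table.
Mind the look-alikes: they are no part of the job. Leave any green, pink or turquoise look-alike of the part that bears yellow_block_mid alone.

How it is judged (in metres and radians):
At the end, for the whole second after the job is handed in: Red, blue and black blocks lie flat, face up, on the board of their colour, within 13 mm of the frame's middle along and across and 10 degrees of its length (either way round); the yellow lies flat, fully down in the jig's pocket, within 5 mm of its middle; all released and at rest (x of yellow_block_mid in the frame of jig_pocket between -0.005 and 0.005 m and y of yellow_block_mid in the frame of jig_pocket between -0.005 and 0.005 m and z of yellow_block_mid in the frame of jig_pocket between 0.008 and 0.013 m and angle between the x axis of yellow_block_mid and the x axis of jig_pocket, either way round below 0.06 rad and angle between yellow_block_mid's own z axis and vertical below 0.03 rad and linear speed of each of yellow_block, red_block, blue_block, black_block below 0.01 m/s and angular speed of each of yellow_block, red_block, blue_block, black_block below 0.1 rad/s and x of red_block_mid in the frame of red_place between -0.013 and 0.013 m and y of red_block_mid in the frame of red_place between -0.013 and 0.013 m and z of red_block_mid in the frame of red_place between 0.008 and 0.014 m and angle between the x axis of red_block_mid and the x axis of red_place, either way round below 0.18 rad and angle between each of red_block_mid, blue_block_mid, black_block_mid's own z axis and vertical below 0.05 rad and x of blue_block_mid in the frame of blue_place between -0.013 and 0.013 m and y of blue_block_mid in the frame of blue_place between -0.013 and 0.013 m and z of blue_block_mid in the frame of blue_place between 0.008 and 0.014 m and angle between the x axis of blue_block_mid and the x axis of blue_place, either way round below 0.18 rad and x of black_block_mid in the frame of black_place between -0.013 and 0.013 m and y of black_block_mid in the frame of black_place between -0.013 and 0.013 m and z of black_block_mid in the frame of black_place between 0.008 and 0.014 m and angle between the x axis of black_block_mid and the x axis of black_place, either way round below 0.18 rad); the robot touches nothing.
It fails at once if a block tumbles (tips by more than 35 degrees) (angle between any of yellow_block_mid, red_block_mid, blue_block_mid, black_block_mid's own z axis and vertical above 0.61 rad).
It fails at once if the ink roller is moved by more than 25 mm (distance of roller_mid from where it was at the start of the episode above 0.025 m).
It fails at once if the wooden hand rubber is moved by more than 25 mm (distance of baren_mid from where it was at the start of the episode above 0.025 m).
It also fails if it takes over 104 s, if anything falls off the work surface, if the arm or the gripper's body presses on something with over 40 N, if the wrist force passes 120 N, or if a joint passes its speed limit or range.

ROBOT

A 6-joint arm with a two-finger parallel gripper is mounted at the origin on the work surface. World frame = base frame: x ahead of the robot, y to its left, z up, the work surface at z = 0. Lengths are in m, angles in degrees, forces in N, time in s.
With the tool pointing down it reaches from about 0.4 to 0.825 m from the base axis. Payload 7 kg.
Tool frame: the origin (TCP) lies at the very end of the fingers, on their centre line; the grasp point (between the pads) lies 19 mm behind it (r.hold_point_z is the distance from the TCP to the grasp point, in m); x points along the fingers, y is the direction in which the jaws open and shut, and the axes are right-handed (so a half turn about x gives the same grasp; the last joint's range is limited). The gripper opens to 88 mm and grips with 3 to 60 N. Pads are 19 mm wide; open, the fingers measure 130 mm over their backs; the gripper's body (78 mm by 193 mm) begins 47 mm behind the grasp point.
Start: joints at [79.933, 20.546, 0.682, 0, -70.136, -16.507], TCP at [0.302, 0.604, 0.227] pointing down, gripper open.
Joint ranges: [-176.03, 176.03], [-82.01, 121.73], [-58.28, 71.71], [-173.87, 95.51], [-174.79, -0.11], [-173.66, 173.66]. Speed limits (degrees/s): [136.94, 136.94, 172.46, 180, 180, 180].

INTERFACE

Orientations are given as [roll, pitch, yaw] about the fixed x, y, z axes, in that order (R = Rz(yaw) Ry(pitch) Rx(roll)).
In Python, from plant import r gives the robot as it stands. The module is installed in compiled form; this text tells all that it offers.
- The arm moves only by the shell command python3 -m creep 'ROWS' [FORCE]. ROWS is JSON, a list of rows, each a list of 7 numbers: the turn, a rotation vector about the tool's x, y, z in rad, then the shift along the tool's x, y, z in cm, then the opening in per cent of the stroke, from 0 (shut) to 100 (fully open). In form: [[rx, ry, rz, x, y, z, fingers], ...]. A call has 1 to 8 rows; each row shifts and turns the commanded pose from where the row before left it, along the tool's axes as they then stand; what a row does not reach is not made up. A row lasts 1/10 s, in which the tool goes at most 50 mm and 8.59 degrees, less where a joint would pass 70% of its speed; a pose out of reach is approached as far as the arm can. A call is refused whole if a number of a shift passes 5 or a number of a turn 0.15, either way. A call with a gripper value outside its range is refused whole. The fingers move at their own pace and stop on an object; FORCE is the grip in N (left out, the last holds). Time passes only in rows, so rows that do not move let the fingers close. It gives the time, the measured TCP pose, the force and the opening at its end, in the units of the state.
- r.get_state(): the state, without advancing time (a new reading comes with each control period).
- r.capture(name): name is "side" or "top" or "wrist"; returns (picture, depth): 480x640x3 uint8, blue, green, red; 480x640 float32, m along the optical axis (not along the pixel's ray), 0 where there is no reading.
- r.camera_info(name): a dict with "fovy" (degrees; the focal length in pixels is half the picture's height over the tangent of half this angle, whatever the lens; pixels are square), "cx", "cy" (the principal point, pixels), "camera_from_world" (4x4, takes a point from world to camera coordinates). Camera axes: x right, y down, z forward; pixel columns grow to the right and rows downward; lengths in m; the calibration is good to about 2 mm. A picture is of the moment at which its call begins: read the wrist's pose just before it. camera_info takes no time and is no camera call; for the wrist camera it gives the pose at the moment of the call.
- r.close_job(): hands the job in, once; it reports no verdict.
Trained networks look in the newest picture that a camera, given by its name, has taken for a name from the list of things; names that differ only in an ending like _2 or _b are one class to them, and where a whole thing is asked for, a point or a joint stands for the part that bears it (a point fixed in the world has none). Each returns a list of dicts, best first, with "score" (0 to 1); they miss things now and then, are a little off and sometimes report something else, mostly with a low value. They report only what shows in the picture. A call takes as long as a camera call. They do not tell look-alikes from the thing itself.
- r.look_for(query, camera): "rect" ([left, top, right, bottom] in pixels, round what is visible of it).
- r.masks_of(query, camera): "pixels" (480x640 bool, what is visible of it) and "rect" ([left, top, right, bottom] in pixels, round what is visible of it).
The state is a dict: "time_s": time; "joints": joint angles; "qd": joint speeds; "joint_torque": joint torques, N m; "tcp_pos": TCP position; "eef_rot": TCP orientation; "contact_force": force on the tool from outside, world axes, zero at the start; "moment": the same for the moment, N m; "gripper_width": finger opening in m.
Only numpy, scipy, OpenCV 4.12 (cv2) and the standard library are available. Lean on these libraries where they do the work, as an engineer would, in place of code of your own. Each camera call takes 0.05 s, during which the arm holds its last target. There are 200 camera calls.

## Working session

There is one attempt and no reset: what is moved stays moved. The work goes in short steps, Python scripts to look and compute and a shell command to move; the robot and the scene stay as the last step left them, time stands still between calls to the robot, and variables do not carry over. Pictures are saved under pics/ and viewed, about 12 in all and at most 16, crops included, and the job is handed in when it is done.

```bash
mkdir -p pics; ls; python3 - <<'E'
from plant import r
import cv2,numpy as np
for n in("top","side","wrist"):
    p,d=r.capture(n);cv2.imwrite(f"pics/{n}0.png",p);np.save(f"pics/{n}0.npy",d)
    c=r.camera_info(n);print(n,c["fovy"],c["cx"],c["cy"],np.round(c["camera_from_world"],3).tolist())
print(r.get_state(),r.hold_point_z)
E
```

```text
pics
top 49.1416493941381 316.97285884467533 236.87753539388046 [[-0.0, -1.0, 0.006, 0.03], [-0.982, -0.001, -0.19, 0.494], [0.19, -0.006, -0.982, 1.279], [0.0, 0.0, 0.0, 1.0]]
side 56.47640213627344 318.68569361650646 235.92007076321107 [[-0.98, -0.197, -0.005, 0.468], [-0.144, 0.737, -0.66, 0.098], [0.134, -0.647, -0.751, 1.031], [0.0, 0.0, 0.0, 1.0]]
wrist 59.37606838914447 325.55471567052444 240.57617531423705 [[-0.448, -0.894, 0.001, 0.674], [-0.858, 0.43, 0.282, -0.036], [-0.253, 0.125, -0.959, 0.392], [0.0, 0.0, 0.0, 1.0]]
{'time_s': 0.15, 'joints': array([ 7.99342457e+01,  2.05843622e+01,  6.45860928e-01, -1.23471742e-02,
       -7.01370337e+01, -1.65107690e+01]), 'qd': array([-0.02537825, -0.05227893,  0.17162363,  0.04234424,  0.03169719,
       -0.03443261]), 'joint_torque': array([-1.28342053e-03, -5.83272815e+01,  2.93290097e+01,  7.00125173e+00,
        8.83933157e-03, -9.80806203e-05]), 'tcp_pos': array([0.30182122, 0.60334825, 0.2258188 ]), 'eef_rot': array([  97.7748052 ,   89.92357794, -108.80592103]), 'contact_force': array([-0.27198634, -0.66479994, -0.1557325 ]), 'moment': array([ 0.07779422, -0.01152075, -0.05381748]), 'gripper_width': 0.08765015752622066} 0.0188
```

View pics/top0.png

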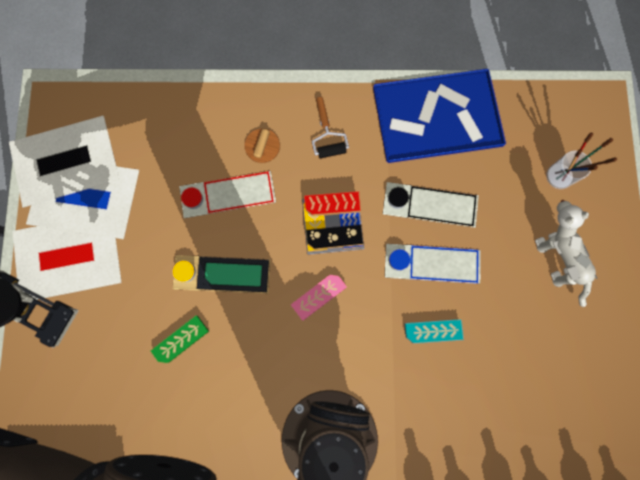

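View pics/side0.png

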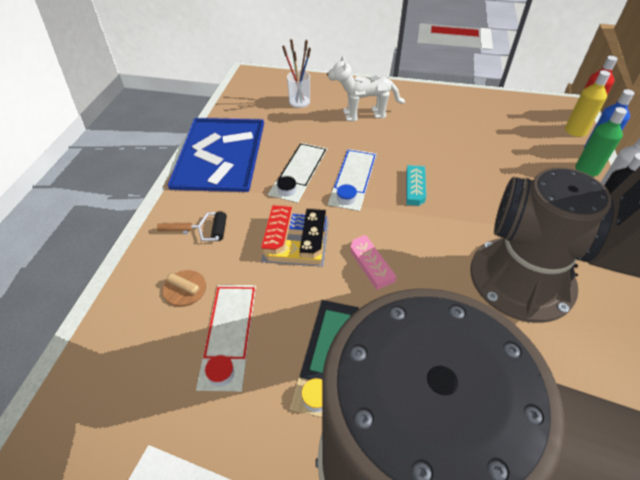

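```bash
cat > h.py <<'E'
from plant import r
import cv2,numpy as np
def ray(cam,uv,z,C=None):
    """pixels (N,2) -> world points on plane z"""
    c=C or r.camera_info(cam);f=240/np.tan(np.radians(c["fovy"]/2))
    uv=np.atleast_2d(uv).astype(float);T=np.array(c["camera_from_world"]);R,t=T[:3,:3],T[:3,3]
    d=np.c_[(uv[:,0]-c["cx"])/f,(uv[:,1]-c["cy"])/f,np.ones(len(uv))]@R
    o=-R.T@t
    return o+d*((z-o[2])/d[:,2])[:,None]
def rect(mask,cam,z,C=None):
    """largest blob -> centre, long, short (mm), angle of long axis (deg, -90..90)"""
    n,l,s,_=cv2.connectedComponentsWithStats(mask.astype(np.uint8))
    k=1+np.argmax(s[1:,4]);v,u=np.where(l==k)
    P=ray(cam,np.c_[u,v],z,C)[:,:2]*1000
    (cx,cy),(w,h),a=cv2.minAreaRect(P.astype(np.float32))
    if w<h:w,h,a=h,w,a+90
    return np.round([cx,cy,w,h,(a+90)%180-90],1),l==k
def goto(x,y,z,jaw):
    """print turn about tool x, then shift (cm) in turned tool axes; jaw = world angle of tool y (deg)"""
    from scipy.spatial.transform import Rotation as Ro
    s=r.get_state();R=Ro.from_euler('xyz',s["eef_rot"],degrees=True).as_matrix()
    cur=np.degrees(np.arctan2(R[1,1],R[0,1]))
    for j in (jaw,jaw+180):
        dj=(j-cur+180)%360-180
        a=np.radians(j);ty=np.array([np.cos(a),np.sin(a),0]);tx=np.array([0,0,-1.]);tz=np.cross(tx,ty)
        d=(np.array([x,y,z])-s["tcp_pos"])*100
        Rt=np.c_[tx,ty,tz];rv=Ro.from_matrix(R.T@Rt).as_rotvec()
        print("jaw %.0f turn rx %.3f (full rv %s) j6now %.0f shift x %.2f y %.2f z %.2f"%(j,-np.radians(dj),np.round(rv,3),s["joints"][5],d@tx,d@ty,d@tz))
    print("t",s["time_s"],"tcp",np.round(s["tcp_pos"],4),"F",np.round(s["contact_force"],1),"w",round(s["gripper_width"],4))
E
python3 - <<'E'
from h import *
p=cv2.imread("pics/top0.png")
crop=cv2.resize(p[160:310,160:500],None,fx=2.35,fy=2.35,interpolation=cv2.INTER_CUBIC)
cv2.imwrite("pics/crop0.png",crop)
hsv=cv2.cvtColor(p,cv2.COLOR_BGR2HSV).astype(int);H,S,V=hsv[...,0],hsv[...,1],hsv[...,2]
def box(m,x0,y0,x1,y1):
    o=np.zeros_like(m);o[y0:y1,x0:x1]=m[y0:y1,x0:x1];return o
red=((H<8)|(H>172))&(S>150)
print("redblk",rect(box(red,295,180,370,222),"top",.048)[0])
print("blackblk",rect(box((V<75),295,215,370,260),"top",.048)[0])
w=(S<70)&(V>120)
print("redfr",rect(box(w,205,165,280,215),"top",.004)[0])
print("blackfr",rect(box(w,411,180,485,230),"top",.004)[0])
print("bluefr",rect(box(w,412,240,485,290),"top",.004)[0])
print("jiggreen",rect(box((H>60)&(H<95)&(S>100),190,250,280,300),"top",.004)[0])
E
```

```text
redblk [583.   -7.6 140.9  53.  -85.4]
blackblk [496.7 -12.4 139.4  51.2 -84.7]
redfr [624.  238.7 161.3  71.9 -79.5]
blackfr [ 586.4 -300.3  165.6   75.4   81.5]
bluefr [ 431.4 -299.2  164.4   74.4   86. ]
jiggreen [404.5 246.9 148.   58.4  87.3]
```

View pics/crop0.png

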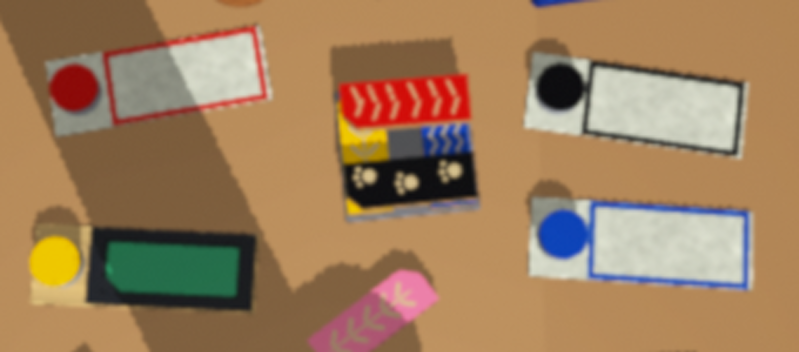

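```bash
python3 - <<'E'
from h import *
goto(.583,-.008,.13,4.6)
E
```

```text
jaw 5 turn rx -2.115 (full rv [-2.115e+00  1.000e-03 -1.000e-03]) j6now -17 shift x 9.58 y 23.12 z 63.19
jaw 185 turn rx 1.027 (full rv [ 1.027e+00 -1.000e-03 -1.000e-03]) j6now -17 shift x 9.58 y -23.12 z -63.19
t 0.15 tcp [0.3018 0.6033 0.2258] F [-0.3 -0.7 -0.2] w 0.0877
```

```bash
python3 -m creep '[[0.147,0,0,0,0,0,73],[0.147,0,0,0,0,0,73],[0.147,0,0,0,0,0,73],[0.147,0,0,0,0,0,73],[0.147,0,0,0,0,0,73],[0.147,0,0,0,0,0,73],[0.145,0,0,0,0,0,73]]' 
python3 -m creep '[[0,0,0,0,-1.65,-4.5,73],[0,0,0,0,-1.65,-4.5,73],[0,0,0,0,-1.65,-4.5,73],[0,0,0,0,-1.65,-4.5,73],[0,0,0,0,-1.65,-4.5,73],[0,0,0,0,-1.65,-4.5,73],[0,0,0,0,-1.65,-4.5,73]]'
python3 -m creep '[[0,0,0,0,-1.65,-4.5,73],[0,0,0,0,-1.65,-4.5,73],[0,0,0,0,-1.65,-4.5,73],[0,0,0,0,-1.65,-4.5,73],[0,0,0,0,-1.65,-4.5,73],[0,0,0,0,-1.65,-4.5,73],[0,0,0,0,-1.65,-4.5,73],[0,0,0,0,0,0,73]]'
python3 - <<'E'
from h import *
goto(.583,-.008,.028,4.6)
p,d=r.capture("wrist");cv2.imwrite("pics/w1.png",p)
hsv=cv2.cvtColor(p,cv2.COLOR_BGR2HSV).astype(int);H,S,V=hsv[...,0],hsv[...,1],hsv[...,2]
print("redblk",rect(((H<8)|(H>172))&(S>150)&(V>90),"wrist",.048)[0])
goto(.583,-.008,.028,4.6)
E
```

```text
time_s: 0.85
tcp_pos: [0.3018, 0.6035, 0.2262]
eef_rot: [152.3, 90.0, -113.4]
contact_force: [1.1, -0.5, 0.6]
gripper_width: 0.0641
time_s: 1.55
tcp_pos: [0.4426, 0.297, 0.2266]
eef_rot: [-15.9, 90.0, 78.7]
contact_force: [0.5, 1.2, 0.4]
gripper_width: 0.0637
time_s: 2.35
tcp_pos: [0.5837, -0.0105, 0.2257]
eef_rot: [129.6, 89.9, -136.1]
contact_force: [-1.1, -0.2, -0.9]
gripper_width: 0.0642
jaw 5 turn rx 3.136 (full rv [ 3.136e+00 -2.000e-03  2.000e-03]) j6now -14 shift x 19.77 y -0.05 z -0.25
jaw 185 turn rx -0.005 (full rv [-0.005 -0.001 -0.001]) j6now -14 shift x 19.77 y 0.05 z 0.25
t 2.35 tcp [ 0.5837 -0.0105  0.2257] F [-1.1 -0.2 -0.9] w 0.0642
redblk [581.3  -5.2 140.6  51.  -85.4]
jaw 5 turn rx 3.137 (full rv [ 3.137e+00 -2.000e-03  1.000e-03]) j6now -14 shift x 19.77 y 0.02 z -0.06
jaw 185 turn rx -0.005 (full rv [-0.005 -0.    -0.001]) j6now -14 shift x 19.77 y -0.02 z 0.06
t 2.4 tcp [ 0.5829 -0.0086  0.2257] F [-0.1 -0.2  0.3] w 0.064
```

View pics/w1.png

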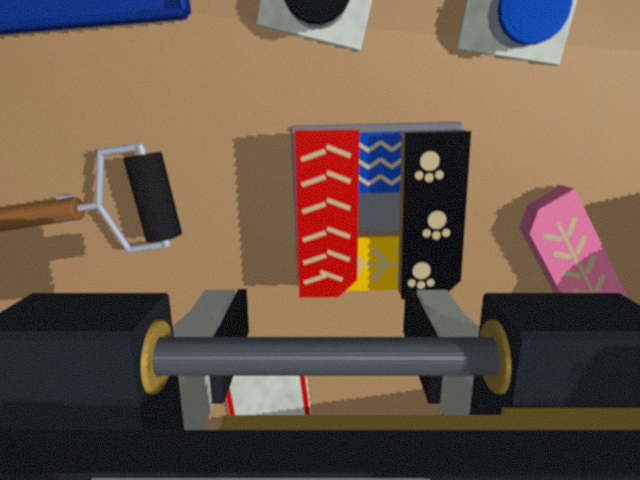

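```bash
python3 -m creep '[[0,0,0,4,0.1,0.2,73],[0,0,0,5,0,0,73],[0,0,0,5,0,0,73],[0,0,0,3,0,0,73],[0,0,0,2,0,0,73],[0,0,0,1.1,0,0,73],[0,0,0,0,0,0,73],[0,0,0,0,0,0,50]]' 25
python3 -m creep '[[0,0,0,0,0,0,45],[0,0,0,0,0,0,45],[0,0,0,0,0,0,45],[0,0,0,0,0,0,45]]' 25
python3 -m creep '[[0,0,0,-1,0,0,45],[0,0,0,-2,0,0,45],[0,0,0,-4,0,0,45],[0,0,0,-4,0,0,45],[0,0,0,0,0,0,45]]'
python3 - <<'E'
from h import *
goto(.624,.2387,.10,10.5)
p,d=r.capture("wrist");cv2.imwrite("pics/w2.png",p)
hsv=cv2.cvtColor(p,cv2.COLOR_BGR2HSV).astype(int);H,S,V=hsv[...,0],hsv[...,1],hsv[...,2]
E
```

```text
time_s: 3.2
tcp_pos: [0.582, -0.0033, 0.0264]
eef_rot: [-87.3, 89.9, 7.4]
contact_force: [-0.9, -0.1, 0.9]
gripper_width: 0.0607
time_s: 3.6
tcp_pos: [0.5823, -0.0035, 0.027]
eef_rot: [-77.7, 89.9, 16.9]
contact_force: [-0.8, 1.9, 7.1]
gripper_width: 0.0501
time_s: 4.1
tcp_pos: [0.5849, -0.0036, 0.1423]
eef_rot: [-85.2, 89.4, 9.4]
contact_force: [0.4, -0.2, -1.2]
gripper_width: 0.0498
jaw 10 turn rx 3.039 (full rv [ 3.039e+00  1.600e-02 -1.000e-03]) j6now -14 shift x 4.23 y 8.26 z -23.11
jaw 190 turn rx -0.102 (full rv [-0.102  0.     0.01 ]) j6now -14 shift x 4.23 y -8.26 z 23.11
t 4.1 tcp [ 0.5849 -0.0036  0.1423] F [ 0.4 -0.2 -1.2] w 0.0498
```

View pics/w2.png

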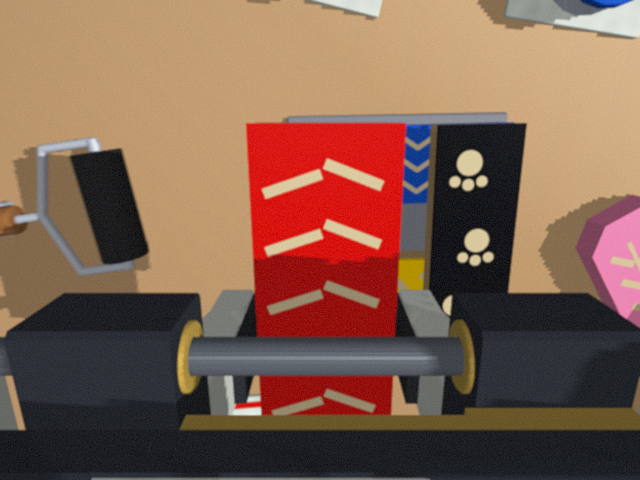

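```bash
python3 -m creep '[[-0.05,0,0,0,0,0,45],[-0.05,0,0,0,0,0,45],[0,0,0,0,-1.4,3.9,45],[0,0,0,0,-1.4,3.9,45],[0,0,0,0,-1.4,3.9,45],[0,0,0,0,-1.4,3.9,45],[0,0,0,0,-1.4,3.9,45],[0,0,0,0,-1.3,3.8,45]]'
python3 -m creep '[[0,0,0,3,0,0,45],[0,0,0,4,0,0,45],[0,0,0,3,0,0,45],[0,0,0,0,0,0,45],[0,0,0,0,0,0,45]]'
python3 - <<'E'
from h import *
goto(.624,.2407,.006,10.5)
p,d=r.capture("top");cv2.imwrite("pics/t3.png",p)
E
```

```text
time_s: 4.95
tcp_pos: [0.6208, 0.2415, 0.1347]
eef_rot: [106.3, 89.9, -153.4]
contact_force: [0.2, -0.7, -0.5]
gripper_width: 0.0499
time_s: 5.45
tcp_pos: [0.6212, 0.2397, 0.0353]
eef_rot: [128.3, 89.9, -131.3]
contact_force: [0.5, -0.4, -0.2]
gripper_width: 0.0499
jaw 10 turn rx 3.138 (full rv [ 3.138e+00 -3.000e-03  2.000e-03]) j6now -28 shift x 2.93 y 0.30 z -0.05
jaw 190 turn rx -0.003 (full rv [-0.003 -0.001 -0.002]) j6now -28 shift x 2.93 y -0.30 z 0.05
t 5.45 tcp [0.6212 0.2397 0.0353] F [ 0.5 -0.4 -0.2] w 0.0499
```

```bash
python3 -m creep '[[0,0,0,1.5,-0.3,0,45],[0,0,0,1,0,0,45],[0,0,0,0.4,0,0,45],[0,0,0,0,0,0,45],[0,0,0,0,0,0,60],[0,0,0,0,0,0,70],[0,0,0,0,0,0,70],[0,0,0,-1,0,0,70]]'
python3 -m creep '[[0,0,0,-4,0,0,70],[0,0,0,-5,0,0,70],[0,0,0,-5,0,0,70],[0,0,0,-3,0,0,70],[0,0,0,0,0,0,70]]'
python3 - <<'E'
from h import *
goto(.494,-.011,.2,5)
p,d=r.capture("top");cv2.imwrite("pics/t4.png",p)
E
```

```text
time_s: 6.3
tcp_pos: [0.6236, 0.2402, 0.016]
eef_rot: [110.4, 89.9, -149.3]
contact_force: [-0.6, -0.5, -0.2]
gripper_width: 0.0612
time_s: 6.8
tcp_pos: [0.627, 0.2419, 0.1941]
eef_rot: [-71.4, 89.4, 28.9]
contact_force: [0.6, 0.5, -0.3]
gripper_width: 0.0611
jaw 5 turn rx -3.048 (full rv [-3.048 -0.015  0.006]) j6now -27 shift x -0.59 y -15.45 z 24.04
jaw 185 turn rx 0.093 (full rv [0.093 0.004 0.01 ]) j6now -27 shift x -0.59 y 15.45 z -24.04
t 6.8 tcp [0.627  0.2419 0.1941] F [ 0.6  0.5 -0.3] w 0.0611
```

```bash
python3 -m creep '[[0.093,0,0.01,0,0,0,73],[0,0,0,0,2.57,-4,73],[0,0,0,0,2.57,-4,73],[0,0,0,0,2.57,-4,73],[0,0,0,0,2.57,-4,73],[0,0,0,0,2.57,-4,73],[0,0,0,0,2.57,-4,73],[0,0,0,0,0,0,73]]'
python3 -m creep '[[0,0,0,0,0,0,73]]'
python3 - <<'E'
from h import *
p,d=r.capture("wrist");C=r.camera_info("wrist");cv2.imwrite("pics/w5.png",p)
hsv=cv2.cvtColor(p,cv2.COLOR_BGR2HSV).astype(int);H,S,V=hsv[...,0],hsv[...,1],hsv[...,2]
m=(V<70);m[285:]=0;m[:,:200]=0
b=r.masks_of("black_block_mid","wrist")
for q in b[:2]:
    print(q["score"],q["rect"],rect(q["pixels"],"wrist",.048,C)[0])
print(rect(m,"wrist",.048,C)[0])
goto(.494,-.011,.027,5)
E
```

```text
time_s: 7.65
tcp_pos: [0.4878, -0.0155, 0.1878]
eef_rot: [92.1, 89.3, -173.1]
contact_force: [0.7, 0.4, 0.7]
gripper_width: 0.0641
time_s: 7.75
tcp_pos: [0.4908, -0.0128, 0.1881]
eef_rot: [92.1, 89.4, -173.0]
contact_force: [0.2, 0.7, -0.4]
gripper_width: 0.0639
0.59 [280.7, 124.9, 354.4, 312.7] [495.6 -12.5 141.1  50.6 -84. ]
[497.4 -23.6 117.6  50.5 -84.1]
jaw 5 turn rx 3.141 (full rv [ 3.141e+00 -1.600e-02  1.000e-03]) j6now -16 shift x 16.10 y 0.22 z -0.03
jaw 185 turn rx -0.000 (full rv [-0.    -0.001 -0.01 ]) j6now -16 shift x 16.10 y -0.22 z 0.03
t 7.85 tcp [ 0.4918 -0.0115  0.188 ] F [ 1.1  0.9 -0.4] w 0.0639
```

View pics/w5.png

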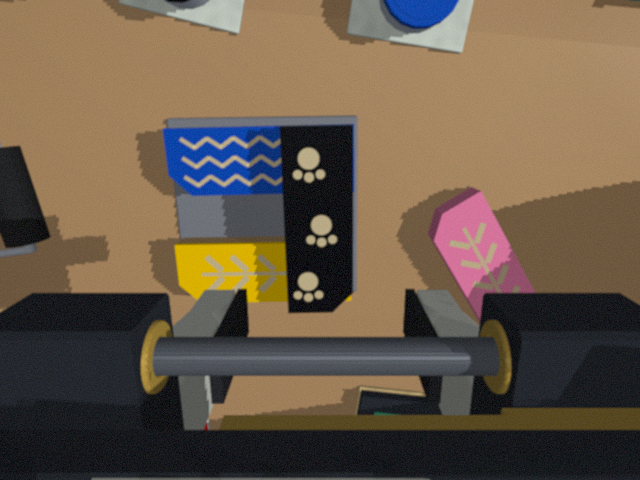

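```bash
python3 -m creep '[[-0.015,0,-0.01,3,-0.35,0.1,73],[0,0,0,5,0,0,73],[0,0,0,4,0,0,73],[0,0,0,2.5,0,0,73],[0,0,0,1.6,0,0,73],[0,0,0,0,0,0,73],[0,0,0,0,0,0,50],[0,0,0,0,0,0,45]]' 25
python3 -m creep '[[0,0,0,0,0,0,45],[0,0,0,0,0,0,45],[0,0,0,0,0,0,45],[0,0,0,0,0,0,45]]' 25
python3 -m creep '[[0,0,0,-1,0,0,45],[0,0,0,-2,0,0,45],[0,0,0,-4,0,0,45],[0,0,0,-4,0,0,45],[0,0,0,0,0,0,45]]'
python3 - <<'E'
from h import *
goto(.586,-.299,.006,-8.5)
E
```

```text
time_s: 8.65
tcp_pos: [0.4956, -0.0099, 0.028]
eef_rot: [-96.4, 89.9, -0.5]
contact_force: [-0.7, 0.2, -0.6]
gripper_width: 0.0531
time_s: 9.05
tcp_pos: [0.4954, -0.0102, 0.0281]
eef_rot: [-86.0, 89.9, 9.8]
contact_force: [-1.9, 3.9, 6.6]
gripper_width: 0.0498
time_s: 9.55
tcp_pos: [0.4979, -0.01, 0.1431]
eef_rot: [-86.0, 89.5, 9.9]
contact_force: [1.2, -0.2, -0.9]
gripper_width: 0.05
jaw -8 turn rx -2.890 (full rv [-2.89  -0.014  0.003]) j6now -16 shift x 13.71 y 12.98 z 27.28
jaw 172 turn rx 0.251 (full rv [0.251 0.002 0.009]) j6now -16 shift x 13.71 y -12.98 z -27.28
t 9.55 tcp [ 0.4979 -0.01    0.1431] F [ 1.2 -0.2 -0.9] w 0.05
```

```bash
python3 -m creep '[[0.125,0,0,0,0,0,45],[0.125,0,0,0,0,0,45],[0,0,0,0,-2.16,-4.54,45],[0,0,0,0,-2.16,-4.54,45],[0,0,0,0,-2.16,-4.54,45],[0,0,0,0,-2.16,-4.54,45],[0,0,0,0,-2.16,-4.54,45],[0,0,0,0,-2.16,-4.54,45]]'
python3 -m creep '[[0,0,0,3,0,0,45],[0,0,0,4,0,0,45],[0,0,0,3,0,0,45],[0,0,0,0,0,0,45],[0,0,0,0,0,0,45]]'
python3 - <<'E'
from h import *
goto(.5864,-.298,.0075,-8.5)
E
```

```text
time_s: 10.35
tcp_pos: [0.5821, -0.2996, 0.1374]
eef_rot: [148.5, 90.0, -130.0]
contact_force: [1.5, 0.3, -0.4]
gripper_width: 0.0496
time_s: 10.85
tcp_pos: [0.5821, -0.2978, 0.0377]
eef_rot: [130.6, 89.9, -147.8]
contact_force: [0.5, 0.2, 0.4]
gripper_width: 0.0497
jaw -8 turn rx -3.141 (full rv [-3.141e+00  1.000e-03 -1.000e-03]) j6now 1 shift x 3.02 y 0.43 z -0.04
jaw 172 turn rx 0.001 (full rv [ 0.001 -0.001 -0.001]) j6now 1 shift x 3.02 y -0.43 z 0.04
t 10.85 tcp [ 0.5821 -0.2978  0.0377] F [0.5 0.2 0.4] w 0.0497
```

```bash
python3 -m creep '[[0,0,0,1.5,-0.4,0,45],[0,0,0,1,0,0,45],[0,0,0,0.5,0,0,45],[0,0,0,0,0,0,45],[0,0,0,0,0,0,60],[0,0,0,0,0,0,70],[0,0,0,0,0,0,70],[0,0,0,-1,0,0,70]]'
python3 -m creep '[[0,0,0,-4,0,0,70],[0,0,0,-5,0,0,70],[0,0,0,-5,0,0,70],[0,0,0,-3,0,0,70],[0,0,0,0,0,0,70],[0,0,0,0,0,0,70]]'
python3 - <<'E'
from h import *
goto(.542,-.054,.19,95)
p,d=r.capture("top");cv2.imwrite("pics/t6.png",p)
cv2.imwrite("pics/crop6.png",cv2.resize(p[160:310,160:500],None,fx=2.35,fy=2.35,interpolation=cv2.INTER_CUBIC))
hsv=cv2.cvtColor(p,cv2.COLOR_BGR2HSV).astype(int);H,S,V=hsv[...,0],hsv[...,1],hsv[...,2]
def box(m,x0,y0,x1,y1):
    o=np.zeros_like(m);o[y0:y1,x0:x1]=m[y0:y1,x0:x1];return o
print("red",rect(box(((H<8)|(H>172))&(S>150),214,180,266,206),"top",.026)[0])
print("yellow",rect(box((H>18)&(H<35)&(S>150)&(V>120),290,185,340,255),"top",.026)[0])
print("blue",rect(box((H>100)&(H<130)&(S>120),330,185,380,255),"top",.026)[0])
E
```

```text
time_s: 11.65
tcp_pos: [0.5853, -0.2979, 0.0166]
eef_rot: [91.9, 89.9, 173.4]
contact_force: [-0.9, -0.5, -0.2]
gripper_width: 0.0607
time_s: 12.25
tcp_pos: [0.5864, -0.298, 0.189]
eef_rot: [-93.8, 89.8, -12.3]
contact_force: [0.0, -0.4, -0.5]
gripper_width: 0.0611
jaw 95 turn rx 1.335 (full rv [1.335 0.002 0.002]) j6now 1 shift x -0.10 y 24.70 z -2.29
jaw 275 turn rx -1.806 (full rv [-1.806 -0.003  0.002]) j6now 1 shift x -0.10 y -24.70 z 2.29
t 12.25 tcp [ 0.5864 -0.298   0.189 ] F [ 0.  -0.4 -0.5] w 0.0611
red [624.8 233.7 134.6  50.8 -79.7]
yellow [535.9  37.1 145.1  52.5   5. ]
blue [ 5.418e+02 -4.900e+01  1.407e+02  4.960e+01 -5.000e-01]
```

View pics/crop6.png

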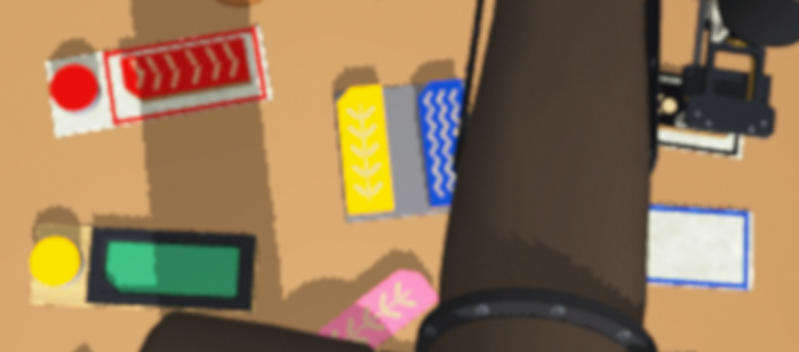

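```bash
python3 -m creep '[[0.148,0,0,0,0,0,73],[0.148,0,0,0,0,0,73],[0.148,0,0,0,0,0,73],[0.148,0,0,0,0,0,73],[0.148,0,0,0,0,0,73],[0.148,0,0,0,0,0,73],[0.148,0,0,0,0,0,73],[0.148,0,0,0,0,0,73]]'
python3 -m creep '[[0.148,0,0,0,0,0,73],[0,0,0,0,4.94,-0.46,73],[0,0,0,0,4.94,-0.46,73],[0,0,0,0,4.94,-0.46,73],[0,0,0,0,4.94,-0.46,73],[0,0,0,0,4.94,-0.46,73],[0,0,0,0,0,0,73],[0,0,0,0,0,0,73]]'
python3 - <<'E'
from h import *
p,d=r.capture("wrist");C=r.camera_info("wrist");cv2.imwrite("pics/w7.png",p)
for n in("blue_block_mid","yellow_block_mid"):
  for q in r.masks_of(n,"wrist")[:3]:
    print(n,q["score"],q["rect"],rect(q["pixels"],"wrist",.026,C)[0])
goto(.542,-.054,.01,95)
E
```

```text
time_s: 13.1
tcp_pos: [0.5852, -0.2978, 0.1854]
eef_rot: [159.0, 89.8, 172.3]
contact_force: [0.5, -0.2, -0.0]
gripper_width: 0.0642
time_s: 13.9
tcp_pos: [0.5401, -0.053, 0.1863]
eef_rot: [-161.5, 89.9, -156.1]
contact_force: [0.5, -0.2, -0.8]
gripper_width: 0.064
blue_block_mid 0.9 [288.9, 129.5, 355.8, 305.3] [542.4 -54.5 141.1  51.1   5.9]
blue_block_mid 0.7 [0.0, 0.9, 217.3, 136.5] [ 437.6 -217.3  152.4   83.2   86.2]
yellow_block_mid 0.95 [398.3, 130.8, 480.0, 303.9] [533.8  32.9 136.8  55.4   5.1]
yellow_block_mid 0.67 [371.2, 0.0, 468.5, 36.1] [394.   -5.9  65.7  21.6 -84.7]
jaw 95 turn rx 0.002 (full rv [ 0.002 -0.001  0.001]) j6now -100 shift x 17.65 y 0.10 z 0.15
jaw 275 turn rx -3.139 (full rv [-3.139e+00 -1.000e-03 -2.000e-03]) j6now -100 shift x 17.65 y -0.10 z -0.15
t 14.05 tcp [ 0.5406 -0.0551  0.1865] F [-0.3 -0.7  1. ] w 0.0636
```

View pics/w7.png

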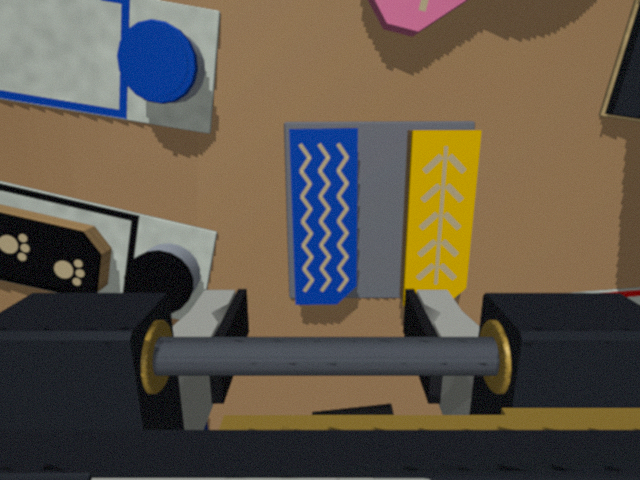

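```bash
python3 -m creep '[[-0.01,0,0,4,0,0.15,73],[0,0,0,5,0,0,73],[0,0,0,4,0,0,73],[0,0,0,2.8,0,0,73],[0,0,0,1.7,0,0,73],[0,0,0,0,0,0,73],[0,0,0,0,0,0,50],[0,0,0,0,0,0,45]]' 25
python3 -m creep '[[0,0,0,0,0,0,45],[0,0,0,0,0,0,45],[0,0,0,0,0,0,45],[0,0,0,0,0,0,45]]' 25
python3 -m creep '[[0,0,0,-1,0,0,45],[0,0,0,-2,0,0,45],[0,0,0,-4,0,0,45],[0,0,0,-4,0,0,45],[0,0,0,0,0,0,45]]'
python3 - <<'E'
from h import *
goto(.4314,-.299,.012,176)
E
```

```text
time_s: 14.85
tcp_pos: [0.5432, -0.0546, 0.0132]
eef_rot: [-11.8, 89.9, -6.1]
contact_force: [-0.2, 0.2, -0.3]
gripper_width: 0.0529
time_s: 15.25
tcp_pos: [0.5432, -0.0541, 0.0134]
eef_rot: [-16.5, 89.9, -10.7]
contact_force: [-1.0, -1.4, 6.7]
gripper_width: 0.0497
time_s: 15.75
tcp_pos: [0.5457, -0.0535, 0.1284]
eef_rot: [-0.6, 89.4, 5.3]
contact_force: [1.2, 0.3, -1.4]
gripper_width: 0.05
jaw 176 turn rx -1.399 (full rv [-1.399  0.008  0.007]) j6now -99 shift x 11.64 y 9.69 z -25.29
jaw 356 turn rx 1.743 (full rv [ 1.743  0.007 -0.008]) j6now -99 shift x 11.64 y -9.69 z 25.29
t 15.75 tcp [ 0.5457 -0.0535  0.1284] F [ 1.2  0.3 -1.4] w 0.05
```

```bash
python3 -m creep '[[-0.14,0,0,0,0,0,45],[-0.14,0,0,0,0,0,45],[-0.14,0,0,0,0,0,45],[-0.14,0,0,0,0,0,45],[-0.14,0,0,0,0,0,45],[-0.14,0,0,0,0,0,45],[-0.14,0,0,0,0,0,45],[-0.14,0,0,0,0,0,45]]'
python3 -m creep '[[-0.14,0,0,0,0,0,45],[-0.139,0,0,0,0,0,45],[0,0,0,0,1.6,-4.2,45],[0,0,0,0,1.6,-4.2,45],[0,0,0,0,1.6,-4.2,45],[0,0,0,0,1.6,-4.2,45],[0,0,0,0,1.6,-4.2,45],[0,0,0,0,1.6,-4.2,45]]'
python3 -m creep '[[0,0,0,3,0,0,45],[0,0,0,3,0,0,45],[0,0,0,2,0,0,45],[0,0,0,0,0,0,45],[0,0,0,0,0,0,45]]'
python3 - <<'E'
from h import *
goto(.4314,-.299,.0135,176)
E
```

```text
time_s: 16.55
tcp_pos: [0.542, -0.0539, 0.1224]
eef_rot: [142.7, 90.0, -147.0]
contact_force: [0.3, -0.1, -0.5]
gripper_width: 0.0498
time_s: 17.35
tcp_pos: [0.4276, -0.2997, 0.1227]
eef_rot: [-106.5, 90.0, -20.6]
contact_force: [1.3, -0.4, -1.2]
gripper_width: 0.0497
time_s: 17.85
tcp_pos: [0.4288, -0.2986, 0.0427]
eef_rot: [129.7, 90.0, -144.4]
contact_force: [0.5, -0.4, -0.3]
gripper_width: 0.0498
jaw 176 turn rx -0.001 (full rv [-0.001 -0.    -0.001]) j6now 9 shift x 2.92 y -0.27 z -0.02
jaw 356 turn rx 3.141 (full rv [ 3.141e+00 -1.000e-03  1.000e-03]) j6now 9 shift x 2.92 y 0.27 z 0.02
t 17.85 tcp [ 0.4288 -0.2986  0.0427] F [ 0.5 -0.4 -0.3] w 0.0498
```

```bash
python3 -m creep '[[0,0,0,1.5,-0.25,0,45],[0,0,0,1,0,0,45],[0,0,0,0.4,0,0,45],[0,0,0,0,0,0,45],[0,0,0,0,0,0,60],[0,0,0,0,0,0,70],[0,0,0,0,0,0,70],[0,0,0,-1,0,0,70]]'
python3 -m creep '[[0,0,0,-4,0,0,70],[0,0,0,-5,0,0,70],[0,0,0,-5,0,0,70],[0,0,0,-2,0,0,70],[0.14,0,0,0,0,0,73],[0.14,0,0,0,0,0,73],[0.14,0,0,0,0,0,73],[0.14,0,0,0,0,0,73]]'
python3 -m creep '[[0.14,0,0,0,0,0,73],[0.14,0,0,0,0,0,73],[0.14,0,0,0,0,0,73],[0.14,0,0,0,0,0,73],[0.14,0,0,0,0,0,73],[0.14,0,0,0,0,0,73],[0,0,0,0,0,0,73],[0,0,0,0,0,0,73]]'
python3 - <<'E'
from h import *
goto(.5338,.035,.18,95.3)
E
```

```text
time_s: 18.65
tcp_pos: [0.4303, -0.2986, 0.0228]
eef_rot: [85.8, 89.9, 171.7]
contact_force: [-0.4, -0.1, -0.4]
gripper_width: 0.061
time_s: 19.45
tcp_pos: [0.4311, -0.2988, 0.1843]
eef_rot: [-87.9, 89.9, -34.4]
contact_force: [-0.6, -0.4, 1.0]
gripper_width: 0.064
time_s: 20.25
tcp_pos: [0.4312, -0.2988, 0.1839]
eef_rot: [-48.9, 89.9, -42.9]
contact_force: [-0.4, -0.4, 0.4]
gripper_width: 0.0641
jaw 95 turn rx 0.011 (full rv [0.011 0.001 0.001]) j6now -71 shift x 0.39 y 32.29 z 13.30
jaw 275 turn rx -3.130 (full rv [-3.13e+00 -1.00e-03  1.00e-03]) j6now -71 shift x 0.39 y -32.29 z -13.30
t 20.25 tcp [ 0.4312 -0.2988  0.1839] F [-0.4 -0.4  0.4] w 0.0641
```

```bash
python3 -m creep '[[0,0,0,0,4.61,1.9,73],[0,0,0,0,4.61,1.9,73],[0,0,0,0,4.61,1.9,73],[0,0,0,0,4.61,1.9,73],[0,0,0,0,4.61,1.9,73],[0,0,0,0,4.61,1.9,73],[0,0,0,0,4.61,1.9,73],[0,0,0,0,0,0,73]]'
python3 -m creep '[[0,0,0,0,0,0,73],[0,0,0,0,0,0,73]]'
python3 - <<'E'
from h import *
p,d=r.capture("wrist");C=r.camera_info("wrist");cv2.imwrite("pics/w8.png",p)
for n in("yellow_block_mid",):
  for q in r.masks_of(n,"wrist")[:3]:
    print(n,q["score"],q["rect"],rect(q["pixels"],"wrist",.026,C)[0])
hsv=cv2.cvtColor(p,cv2.COLOR_BGR2HSV).astype(int);H,S,V=hsv[...,0],hsv[...,1],hsv[...,2]
m=(H>18)&(H<35)&(S>150)&(V>120);m=cv2.morphologyEx(m.astype(np.uint8),cv2.MORPH_CLOSE,np.ones((15,15)));m[:,:200]=0;m[:,420:]=0
print(rect(m,"wrist",.026,C)[0])
goto(.5338,.035,.018,95.3)
E
```

```text
time_s: 21.05
tcp_pos: [0.5331, 0.0403, 0.1834]
eef_rot: [-5.0, 89.9, 1.2]
contact_force: [-0.5, -1.9, -0.1]
gripper_width: 0.0641
time_s: 21.25
tcp_pos: [0.531, 0.0352, 0.1832]
eef_rot: [-126.8, 90.0, -121.0]
contact_force: [0.2, -0.0, -0.3]
gripper_width: 0.0639
yellow_block_mid 0.73 [290.3, 130.8, 359.5, 309.0] [535.1  35.2 141.7  51.1   5.4]
yellow_block_mid 0.61 [247.6, 0.0, 349.2, 38.9] [393.3   1.1  66.4  21.4 -84.3]
[535.4  35.6 141.3  50.7   5.4]
jaw 95 turn rx 0.007 (full rv [ 0.007 -0.     0.   ]) j6now -109 shift x 16.53 y 0.02 z 0.28
jaw 275 turn rx -3.135 (full rv [-3.135e+00 -1.000e-03 -0.000e+00]) j6now -109 shift x 16.53 y -0.02 z -0.28
t 21.35 tcp [0.5311 0.0345 0.1833] F [ 0.4  0.5 -0.2] w 0.0641
```

View pics/w8.png

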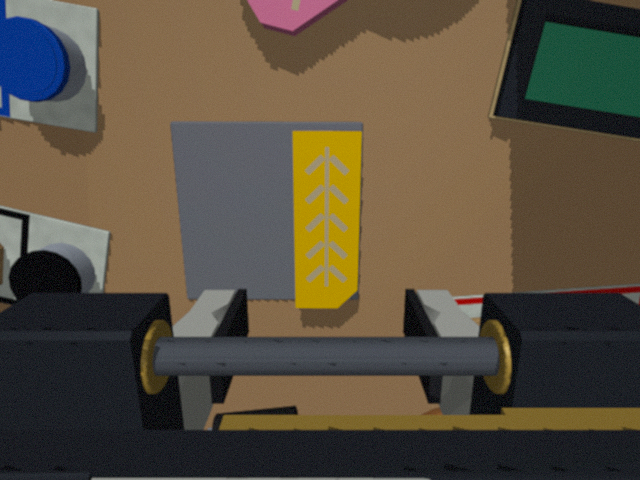

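```bash
python3 -m creep '[[0.006,0,0,4,0.1,0.4,73],[0,0,0,5,0,0,73],[0,0,0,4,0,0,73],[0,0,0,2.2,0,0,73],[0,0,0,1.4,0,0,73],[0,0,0,0,0,0,73],[0,0,0,0,0,0,73],[0,0,0,0,0,0,50]]' 25
python3 -m creep '[[0,0,0,0,0,0,45],[0,0,0,0,0,0,45],[0,0,0,0,0,0,45],[0,0,0,0,0,0,45],[0,0,0,0,0,0,45]]' 25
python3 -m creep '[[0,0,0,-1,0,0,45],[0,0,0,-2,0,0,45],[0,0,0,-4,0,0,45],[0,0,0,-4,0,0,45],[0,0,0,0,0,0,45]]'
python3 - <<'E'
from h import *
goto(.4045,.2469,.13,177.3)
E
```

```text
time_s: 22.15
tcp_pos: [0.5361, 0.0367, 0.0184]
eef_rot: [2.3, 89.9, 7.7]
contact_force: [0.4, -0.2, 0.1]
gripper_width: 0.0603
time_s: 22.65
tcp_pos: [0.5359, 0.037, 0.0182]
eef_rot: [-8.5, 89.9, -3.1]
contact_force: [-0.5, -1.4, 7.5]
gripper_width: 0.0494
time_s: 23.15
tcp_pos: [0.5385, 0.038, 0.1333]
eef_rot: [9.2, 89.4, 14.6]
contact_force: [0.7, 0.2, -1.5]
gripper_width: 0.0497
jaw 177 turn rx -1.429 (full rv [-1.429  0.009  0.006]) j6now -110 shift x 0.33 y 14.37 z 20.24
jaw 357 turn rx 1.713 (full rv [ 1.713  0.006 -0.009]) j6now -110 shift x 0.33 y -14.37 z -20.24
t 23.15 tcp [0.5385 0.038  0.1333] F [ 0.7  0.2 -1.5] w 0.0497
```

```bash
python3 -m creep '[[-0.143,0,0,-0.5,0,0,45],[-0.143,0,0,-0.5,0,0,45],[-0.143,0,0,-0.5,0,0,45],[-0.143,0,0,-0.5,0,0,45],[-0.143,0,0,0,0,0,45],[-0.143,0,0,0,0,0,45],[-0.143,0,0,0,0,0,45],[-0.143,0,0,0,0,0,45]]'
python3 -m creep '[[-0.143,0,0,0,0,0,45],[-0.142,0,0,0,0,0,45],[0,0,0,0,1.8,4,45],[0,0,0,0,1.8,4,45],[0,0,0,0,1.8,4,45],[0,0,0,0,1.8,4,45],[0,0,0,0,1.8,4,45],[0,0,0,0,1.8,4,45]]'
python3 -m creep '[[0,0,0,0,1.8,4,45],[0,0,0,0,1.8,4,45],[0,0,0,-2,0,0,45],[0,0,0,0,0,0,45],[0,0,0,0,0,0,45],[0,0,0,0,0,0,45]]'
python3 - <<'E'
from h import *
p,d=r.capture("wrist");C=r.camera_info("wrist");cv2.imwrite("pics/w9.png",p)
hsv=cv2.cvtColor(p,cv2.COLOR_BGR2HSV).astype(int);H,S,V=hsv[...,0],hsv[...,1],hsv[...,2]
m=(H>60)&(H<95)&(S>100)
print(rect(m,"wrist",.004,C)[0])
goto(.4045,.2469,.018,177.3)
E
```

```text
time_s: 23.95
tcp_pos: [0.5348, 0.037, 0.1472]
eef_rot: [138.6, 90.0, -150.1]
contact_force: [0.5, -0.4, -1.2]
gripper_width: 0.0498
time_s: 24.75
tcp_pos: [0.4377, 0.2833, 0.1474]
eef_rot: [-47.8, 90.0, 39.4]
contact_force: [0.9, 0.1, -1.3]
gripper_width: 0.0496
time_s: 25.35
tcp_pos: [0.4066, 0.3624, 0.1664]
eef_rot: [145.0, 89.9, -127.8]
contact_force: [0.1, -0.4, -1.9]
gripper_width: 0.0496
[404.1 252.   85.1  57.4  87.2]
jaw 177 turn rx -0.002 (full rv [-0.002 -0.001 -0.001]) j6now -65 shift x 14.84 y -0.32 z -11.55
jaw 357 turn rx 3.140 (full rv [ 3.14e+00 -1.00e-03  2.00e-03]) j6now -65 shift x 14.84 y 0.32 z 11.55
t 25.4 tcp [0.4067 0.3624 0.1664] F [-0.2  0.5 -0.4] w 0.0496
```

View pics/w9.png

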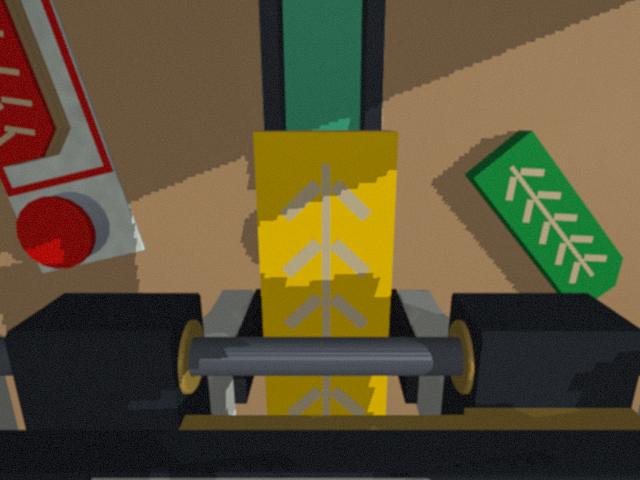

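```bash
python3 -m creep '[[0,0,0,-4,0,2,45],[0,0,0,-4,0,2,45],[0,0,0,-4,0,2,45],[0,0,0,0,0,0,45],[0,0,0,0,0,0,45],[0,0,0,0,0,0,45]]'
python3 - <<'E'
from h import *
p,d=r.capture("wrist");C=r.camera_info("wrist");cv2.imwrite("pics/w10.png",p)
hsv=cv2.cvtColor(p,cv2.COLOR_BGR2HSV).astype(int);H,S,V=hsv[...,0],hsv[...,1],hsv[...,2]
m=(H>60)&(H<95)&(S>100);m[:,480:]=0
R,k=rect(m,"wrist",.004,C);v,u=np.where(k);print(R,u.min(),u.max(),v.min(),v.max())
# yellow face in the hand, depth-based plane
y=(H>18)&(H<35)&(S>150)&(V>90);s=r.get_state()
print(s["tcp_pos"],rect(cv2.morphologyEx(y.astype(np.uint8),cv2.MORPH_CLOSE,np.ones((15,15)))[:,:],"wrist",s["tcp_pos"][2]+.008,C)[0])
goto(.4045,.2469,.018,177.3)
E
```

```text
time_s: 26.0
tcp_pos: [0.4093, 0.4222, 0.2853]
eef_rot: [148.7, 89.8, -124.1]
contact_force: [0.3, -0.6, -1.3]
gripper_width: 0.0498
[405.  279.5  78.6  58.2  87.8] 292 353 0 89
[0.40936144 0.42212442 0.2853398 ] [407.8 387.3  85.7  51.   87.3]
jaw 177 turn rx -0.002 (full rv [-0.002 -0.003 -0.001]) j6now -68 shift x 26.73 y -0.34 z -17.53
jaw 357 turn rx 3.140 (full rv [ 3.14e+00 -2.00e-03  4.00e-03]) j6now -68 shift x 26.73 y 0.34 z 17.53
t 26.05 tcp [0.4094 0.4221 0.2853] F [ 1.1 -0.1 -2.5] w 0.0494
```

View pics/w10.png

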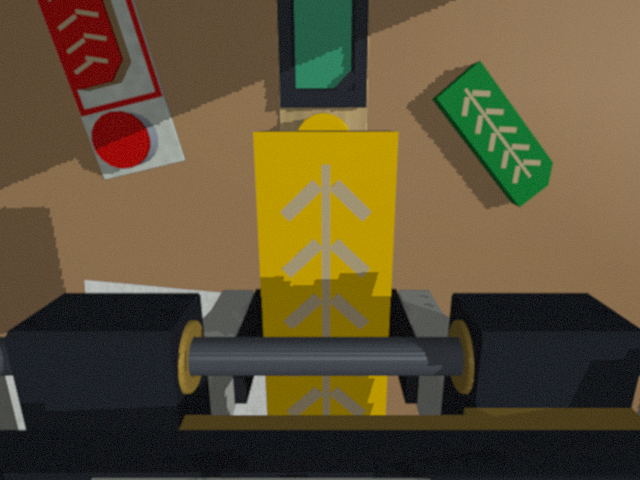

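```bash
cat >> h.py <<'E'
def cloud(d,C):
    f=240/np.tan(np.radians(C["fovy"]/2));v,u=np.mgrid[:480,:640]
    X=np.stack([(u-C["cx"])/f*d,(v-C["cy"])/f*d,d],-1);T=np.array(C["camera_from_world"])
    return (X-T[:3,3])@T[:3,:3]
E
python3 - <<'E'
from h import *
C=r.camera_info("wrist");p,d=r.capture("wrist")
T=np.array(C["camera_from_world"]);print("cam",np.round(-T[:3,:3].T@T[:3,3],4),"axis",T[2,:3])
P=cloud(d,C)*1000
print("tcp",r.get_state()["tcp_pos"])
for v in (134,140,160,200,240,280): print(v,np.round(P[v,300],1),np.round(P[v,380],1))
print("front face rows",[np.round(P[v,325],1).tolist() for v in (126,129,132)])
print("foam/green",[ (v,np.round(P[v,325],1).tolist()) for v in (40,70,84,88,92,96,100,104,112)])
print("foam cols",[ (u,np.round(P[40,u],1).tolist()) for u in (282,286,290,294,298,345,350,354,358,362)])
E
```

```text
cam [0.4059 0.346  0.4448] axis [ 0.01306995  0.2800141  -0.95990691]
tcp [0.40942594 0.42228061 0.28550041]
134 [414.9 351.1 294.2] [387.2 352.4 294. ]
140 [415.  353.  295.5] [387.3 354.4 294.6]
160 [415.5 359.9 294.8] [387.4 361.3 294.5]
200 [416.5 374.3 293.9] [387.6 375.5 294.8]
240 [417.6 389.6 293. ] [387.6 390.9 293.7]
280 [418.5 405.3 293.9] [388.  406.4 295. ]
front face rows [[406.5, 353.5, 36.4], [406.7, 356.3, 34.6], [406.2, 350.8, 294.1]]
foam/green [(40, [405.9, 346.0, 444.8]), (70, [404.0, 301.6, 5.2]), (84, [404.6, 314.5, 6.3]), (88, [404.8, 318.5, 12.0]), (92, [405.0, 322.3, 14.1]), (96, [405.2, 326.0, 15.8]), (100, [405.3, 329.6, 14.5]), (104, [405.5, 333.3, 15.0]), (112, [405.9, 340.6, 4.8])]
foam cols [(282, [442.7, 274.7, 16.0]), (286, [439.1, 274.8, 15.1]), (290, [435.3, 275.2, 16.3]), (294, [431.9, 274.4, 10.5]), (298, [428.3, 273.9, 6.5]), (345, [383.5, 275.7, 4.3]), (350, [378.9, 276.3, 6.4]), (354, [375.7, 277.9, 15.1]), (358, [371.9, 278.0, 14.8]), (362, [368.2, 278.2, 14.6])]
```

```bash
python3 -m creep '[[0,0,0,2,-0.3,-4.4,45],[0,0,0,2,0,-4.4,45],[0,0,0,2,0,-4.4,45],[0,0,0,2,0,-4.4,45],[0,0,0,4,0,0,45],[0,0,0,4,0,0,45],[0,0,0,4,0,0,45],[0,0,0,2,0,0,45]]'
python3 -m creep '[[0,0,0,0,0,0,45],[0,0,0,0,0,0,45],[0,0,0,0,0,0,45]]'
python3 - <<'E'
from h import *
goto(.4038,.2464,.020,177.4)
E
```

```text
time_s: 26.9
tcp_pos: [0.4026, 0.2448, 0.0637]
eef_rot: [144.9, 89.7, -127.9]
contact_force: [0.0, -1.7, -2.1]
gripper_width: 0.0495
time_s: 27.2
tcp_pos: [0.4049, 0.2481, 0.0683]
eef_rot: [-51.2, 89.9, 36.1]
contact_force: [-0.8, 0.3, 0.0]
gripper_width: 0.0497
jaw 177 turn rx -0.002 (full rv [-0.002  0.001  0.001]) j6now -58 shift x 4.83 y 0.10 z -0.18
jaw 357 turn rx 3.139 (full rv [ 3.139e+00  2.000e-03 -2.000e-03]) j6now -58 shift x 4.83 y -0.10 z 0.18
t 27.2 tcp [0.4049 0.2481 0.0683] F [-0.8  0.3  0. ] w 0.0497
```

```bash
python3 -m creep '[[0,0,0,1.5,0.1,-0.18,45],[0,0,0,1.5,0,0,45],[0,0,0,0.4,0,0,45],[0,0,0,0,0,0,45],[0,0,0,0,0,0,45],[0,0,0,0,0,0,45]]'
python3 - <<'E'
from h import *
goto(.4038,.2464,.020,177.4)
p,d=r.capture("wrist");cv2.imwrite("pics/w11.png",p)
E
```

```text
time_s: 27.8
tcp_pos: [0.4036, 0.2463, 0.034]
eef_rot: [-48.4, 89.9, 38.8]
contact_force: [0.2, 0.4, -1.0]
gripper_width: 0.0498
jaw 177 turn rx -0.002 (full rv [-0.002  0.001  0.001]) j6now -58 shift x 1.40 y -0.02 z 0.01
jaw 357 turn rx 3.139 (full rv [ 3.139e+00  2.000e-03 -1.000e-03]) j6now -58 shift x 1.40 y 0.02 z -0.01
t 27.8 tcp [0.4036 0.2463 0.034 ] F [ 0.2  0.4 -1. ] w 0.0498
```

View pics/w11.png

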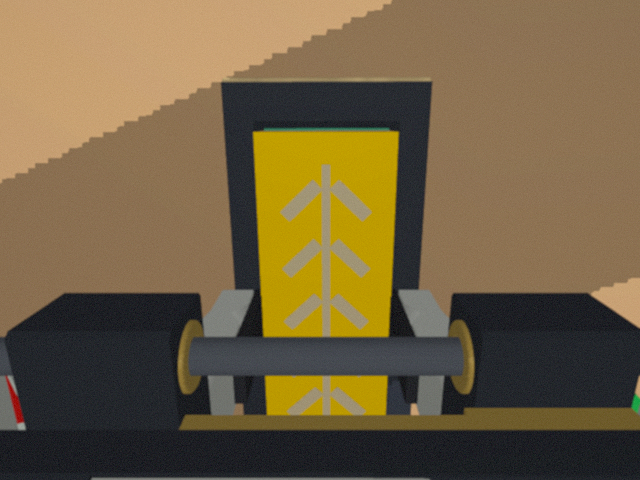

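```bash
python3 -m creep '[[0,0,0,0.4,0,0,45],[0,0,0,0.3,0,0,45],[0,0,0,0.3,0,0,45],[0,0,0,0,0,0,45],[0,0,0,0,0,0,45]]'
python3 -m creep '[[0,0,0,0.3,0,0,45],[0,0,0,0.2,0,0,45],[0,0,0,0,0,0,45],[0,0,0,0,0,0,45]]'
```

```text
time_s: 28.35
tcp_pos: [0.4031, 0.2457, 0.0229]
eef_rot: [170.3, 90.0, -102.5]
contact_force: [-0.8, 0.5, -1.1]
gripper_width: 0.0499
time_s: 28.75
tcp_pos: [0.4032, 0.2457, 0.0182]
eef_rot: [-150.3, 90.0, -63.0]
contact_force: [-1.4, -0.2, 3.9]
gripper_width: 0.0495
```

```bash
python3 -m creep '[[0,0,0,0.1,0,0,45],[0,0,0,0,0,0,45],[0,0,0,0,0,0,62],[0,0,0,0,0,0,70],[0,0,0,0,0,0,70],[0,0,0,-1,0,0,70],[0,0,0,-3,0,0,70],[0,0,0,-4,0,0,70]]'
python3 -m creep '[[0,0,0,-5,0,5,0],[0,0,0,-3,0,5,0],[0,0,0,0,0,0,0],[0,0,0,0,0,0,0],[0,0,0,0,0,0,0],[0,0,0,0,0,0,0]]'
python3 - <<'E'
from h import *
C=r.camera_info("wrist");p,d=r.capture("wrist");cv2.imwrite("pics/w12.png",p)
hsv=cv2.cvtColor(p,cv2.COLOR_BGR2HSV).astype(int);H,S,V=hsv[...,0],hsv[...,1],hsv[...,2]
y=cv2.morphologyEx(((H>18)&(H<35)&(S>150)&(V>90)).astype(np.uint8),cv2.MORPH_CLOSE,np.ones((9,9)))
y[:,450:]=0
R,k=rect(y,"wrist",.026,C);print(R)
P=cloud(d,C)[k&(d>0)];A=np.c_[P[:,:2]-P[:,:2].mean(0),np.ones(len(P))]
print("plane",np.linalg.lstsq(A,P[:,2],rcond=None)[0])
goto(.4036,.245,.03,177.4)
E
```

```text
time_s: 29.55
tcp_pos: [0.4023, 0.2445, 0.0971]
eef_rot: [149.6, 89.7, -123.2]
contact_force: [0.2, 1.2, 0.9]
gripper_width: 0.0616
time_s: 30.15
tcp_pos: [0.4065, 0.3226, 0.1574]
eef_rot: [155.4, 89.9, -117.4]
contact_force: [0.4, -0.7, 0.3]
gripper_width: 0.0189
[403.3 245.9 137.9  51.8  87.2]
plane [-0.00178037 -0.00439308  0.02679538]
jaw 177 turn rx -0.003 (full rv [-0.003 -0.002 -0.001]) j6now -63 shift x 12.75 y -0.05 z -7.78
jaw 357 turn rx 3.138 (full rv [ 3.138e+00 -1.000e-03  3.000e-03]) j6now -63 shift x 12.75 y 0.05 z 7.78
t 30.2 tcp [0.4066 0.3227 0.1575] F [0.1 0.1 0.3] w 0.0152
```

View pics/w12.png

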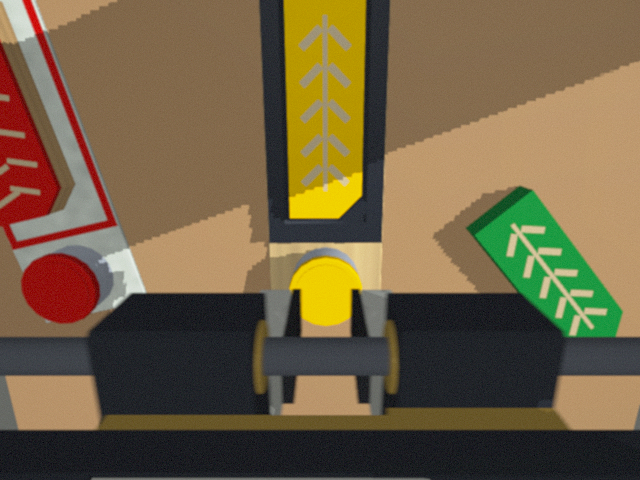

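```bash
python3 -m creep '[[0,0,0,0,0,-4,0],[0,0,0,1.5,0,-3.7,0],[0,0,0,4,0,0,0],[0,0,0,4,0,0,0],[0,0,0,2.5,0,0,0],[0,0,0,0,0,0,0],[0,0,0,0,0,0,0]]'
python3 -m creep '[[0,0,0,0.3,0,0,0],[0,0,0,0.3,0,0,0],[0,0,0,0.1,0,0,0],[0,0,0,0,0,0,0],[0,0,0,0,0,0,0]]'
```

```text
time_s: 30.9
tcp_pos: [0.4033, 0.2465, 0.0383]
eef_rot: [166.0, 89.9, -106.8]
contact_force: [0.1, 0.0, 1.2]
gripper_width: 0.0001
time_s: 31.4
tcp_pos: [0.4033, 0.2471, 0.0315]
eef_rot: [-74.3, 90.0, 13.0]
contact_force: [0.5, 0.3, 0.4]
gripper_width: 0.0005
```

```bash
python3 -m creep '[[0,0,0,0.3,0,0,0],[0,0,0,0.2,0,0,0],[0,0,0,0,0,0,0],[0,0,0,0,0,0,0]]'
python3 -m creep '[[0,0,0,0.1,0,0,0],[0,0,0,0,0,0,0],[0,0,0,0,0,0,0]]'
```

```text
time_s: 31.8
tcp_pos: [0.4032, 0.247, 0.0263]
eef_rot: [-165.1, 90.0, -77.8]
contact_force: [-2.8, -0.7, 4.9]
gripper_width: 0.0005
time_s: 32.1
tcp_pos: [0.4032, 0.247, 0.0262]
eef_rot: [-124.1, 90.0, -36.9]
contact_force: [-5.9, -1.9, 19.0]
gripper_width: 0.0005
```

```bash
python3 -m creep '[[0,0,0,-1,0,0,0],[0,0,0,-4,0,0,0],[0,0,0,-5,0,0,0],[0,0,0,-5,0,5,0],[0,0,0,-2,0,5,0],[0,0,0,0,0,5,0],[0,0,0,0,0,5,0],[0,0,0,0,0,5,0]]'
python3 -m creep '[[0,0,0,0,0,5,0],[0,0,0,0,0,5,0],[0,0,0,0,0,0,0],[0,0,0,0,0,0,0],[0,0,0,0,0,0,0]]'
python3 - <<'E'
from h import *
p,d=r.capture("top");cv2.imwrite("pics/crop13.png",cv2.resize(p[90:310,160:500],None,fx=2.35,fy=2.35,interpolation=cv2.INTER_CUBIC))
C=r.camera_info("top")
hsv=cv2.cvtColor(p,cv2.COLOR_BGR2HSV).astype(int);H,S,V=hsv[...,0],hsv[...,1],hsv[...,2]
def box(m,x0,y0,x1,y1):
    o=np.zeros_like(m,dtype=np.uint8);o[y0:y1,x0:x1]=m[y0:y1,x0:x1];return cv2.morphologyEx(o,cv2.MORPH_CLOSE,np.ones((5,5)))
for n,m in(("red",box(((H<8)|(H>172))&(S>150)&(V>60),210,178,268,206)),("black",box(V<70,417,185,470,228)),
  ("blue",box((H>100)&(H<130)&(S>120),418,247,474,281)),("yellow",box((H>18)&(H<35)&(S>150),200,255,280,300))):
    try:print(n,rect(m,"top",.026,C)[0])
    except Exception as e:print(n,e)
for n in("red_block_mid","blue_block_mid","black_block_mid","yellow_block_mid"):
  for q in r.masks_of(n,"top")[:2]:
    R,k=rect(q["pixels"],"top",.026,C);P=cloud(d,C)[k&(d>0)]
    print(n,round(q["score"],2),R,"z",np.round(np.median(P[:,2]),4))
E
```

```text
time_s: 32.9
tcp_pos: [0.4142, 0.4804, 0.1795]
eef_rot: [-40.5, 90.0, 46.8]
contact_force: [0.7, -0.1, 1.3]
gripper_width: 0.0002
time_s: 33.4
tcp_pos: [0.419, 0.5776, 0.1786]
eef_rot: [166.5, 89.9, -106.3]
contact_force: [-0.0, -0.2, 0.1]
gripper_width: 0.0004
red [629.7 237.2 138.8  61.7 -80. ]
black [ 592.5 -298.   142.2   60.2   81.5]
blue [ 438.2 -297.3  141.5   61.7   86.2]
yellow [403.9 244.4 145.7  55.2  87.4]
red_block_mid 0.86 [622.4 235.5 141.4  61.4 -78.1] z 0.0264
red_block_mid 0.65 [403.1 244.9 141.6  53.8  87.2] z 0.0266
blue_block_mid 0.84 [ 431.3 -295.8  138.7   52.8   85.6] z 0.0266
black_block_mid 0.91 [ 583.9 -297.9  143.8   56.7   81. ] z 0.0263
yellow_block_mid 0.84 [237.8 371.  142.1  52.8 -52. ] z 0.0225
yellow_block_mid 0.79 [ 260.2 -257.7  143.2   49.8  -86.4] z 0.0227
```

View pics/crop13.png

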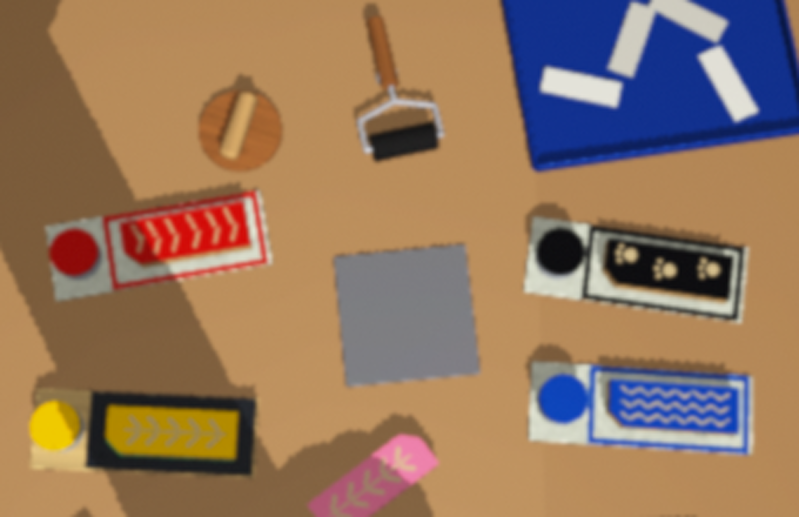

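```bash
python3 -c "
from plant import r
print(r.close_job())"
```

```text
the job is handed in; nothing more can be done
None
```

I took the stack apart, laid the red, black and blue blocks face up on their own boards, and pressed the yellow block into the jig pocket. I handed the job in at about 34 s of the 104 s allowed; it reports no verdict.

- **Yellow:** it lies in the pocket with its cut corner at the filled corner. The final press met hard contact at 26.2 mm (19 N), which matches a block fully home at 26 mm. It measured within about 1–2 mm of the pocket middle and level to about 0.3°.
- **Red, black and blue:** in the last top picture all three lie flat inside their tape frames. The network masks put them within about 4 mm of the frame middles and 1.5° of the frame length.
- **Measurements that disagreed:** my colour-based estimates for these three came out about 6–7 mm off across the width. They also read the blocks about 61 mm wide instead of 50, because they included side faces and tape. Both figures are inside the 13 mm limit.
- **Detector errors:** in the last picture the yellow detector picked the look-alike blocks instead of the yellow block. I used colour and depth for the yellow, and ignored that result.
- **Bystanders:** I never approached the roller, the hand rubber or the look-alikes. They look undisturbed in the last picture, though I did not measure them. The gripper was clear of everything at the end.

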